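Finish the crosswise bamboo slat stand

TASK

Finish the kettle stand of bamboo slats in the steel corner tray: first lay the loose short slat beside the short one already there and slide it fully home under the lip of its far stop; then lay the two loose long slats crosswise on top, one above each long slat of the bottom layer, and slide each fully home under the lip of its side stop. Push gently, by feel, until the end touches the stop; leave the slats already laid in their places and the too-short offcut and the other things on the counter alone.

Things in the scene. Friction and masses are not known exactly. Their poses are not given: they have to be found in the camera images.
- tray: Steel corner tray fixed to the counter. Origin: centre of the underside of its 6 mm base plate (x -100..110, y -110..110 mm), z up. Open at -x and +y; two far stops at the +x edge (y -55, +55), two side stops at the -y edge (x -42, +42). Layers, tray z: 1 (6-21) long slats along y at x -42, +42; 2 (21-36) short slats along x at y -55, +55; 3 (36-51) long slats along y at x -42, +42.
- far_stop (a point): Centre of the inner face (tray x +100, y +55, z 28.5) of the far stop for the loose short slat: a rigid tab 30 mm wide and 46 mm tall; its 5 mm thick lip overhangs inward 12 mm, underside at tray z 41, 5 mm over the slat's top. Home, the slat's end touches this face, its centre at tray x +20. The other far stop (y -55) is alike.
- side_stop_near (a point): Centre of the inner face (tray x -42, y -100, z 43.5) of one side stop: a rigid tab 30 mm wide, 61 mm tall; its 5 mm thick lip overhangs inward 12 mm, underside at tray z 56, 5 mm over the slat's top. Home, the long slat's end touches this face, its centre at tray y 0.
- side_stop_far (a point): The same point of the other side stop (tray x +42, y -100, z 43.5). Under all these lips a slat cannot be set straight down into place: it is laid some 15 to 30 mm short and slid in along its length. A loose slat slides with under 1 N; the stops are rigid: meet them slowly (about 15 mm/s), never over 40 N.
- short: The loose SHORT slat, 160 mm long, 65 g, lying on the counter; plain light bamboo, 36 mm wide and 15 mm thick, lying flat; origin at the centre of its underside, x along its length, z up; the two ends are alike
- long_a: One of two loose LONG slats, 200 mm long, 85 g, lying on the counter; the two are interchangeable; plain light bamboo, 36 mm wide and 15 mm thick, lying flat; origin at the centre of its underside, x along its length, z up; the two ends are alike
- long_b: The other loose LONG slat, 200 mm long; plain light bamboo, 36 mm wide and 15 mm thick, lying flat; origin at the centre of its underside, x along its length, z up; the two ends are alike
- base_a: Long slat (200 mm) already laid loose in layer 1 of the tray at tray x = -42 mm; plain light bamboo, 36 mm wide and 15 mm thick, lying flat; origin at the centre of its underside, x along its length, z up; the two ends are alike
- base_b: Long slat (200 mm) already laid loose in layer 1 of the tray at tray x = +42 mm; plain light bamboo, 36 mm wide and 15 mm thick, lying flat; origin at the centre of its underside, x along its length, z up; the two ends are alike
- laid: Short slat (160 mm) already laid loose in layer 2 of the tray at tray y = -55 mm, home under its far stop's lip; plain light bamboo, 36 mm wide and 15 mm thick, lying flat; origin at the centre of its underside, x along its length, z up; the two ends are alike
- offcut: Offcut of the same slat, only 110 mm long: not for the stand, to be left where it lies on the counter; plain light bamboo, 36 mm wide and 15 mm thick, lying flat; origin at the centre of its underside, x along its length, z up; the two ends are alike
- jar1: Amber glass jar with wooden lid, 96 mm across, 130 mm tall, bystander; origin under its centre
- jar2: Another such jar, bystander
- bowl: White bowl, 120 mm across, 60 mm tall, bystander; origin under its centre
- cup: Paper cup, 76 mm across, 85 mm tall, bystander; origin under its centre
- pitcher: Dark steel milk pitcher, 84 mm across, 100 mm tall, bystander; origin under its centre
- spoon: Steel spoon lying on the counter, bystander
Things that resemble listed ones, but are neither listed nor needed, are in the scene too. What is shaped like the base_b but pink is not meant. Leave any orange look-alike of the long_a alone.

How it is judged (in metres and radians):
On the way, in this order (a step that is already met when the one before it is completed fails the run):
1. the short slat lies in layer 2, home against its far stop (x of short in the frame of tray between 0.0175 and 0.0225 m and y of short in the frame of tray between 0.043 and 0.067 m and z of short in the frame of tray between 0.017 and 0.025 m and angle between the x axis of short and the x axis of tray, either way round below 0.1 rad and angle between short's own z axis and vertical below 0.06 rad), for 0.2 s.
2. both long slats lie crosswise in layer 3, home against their side stops (((x of long_a in the frame of tray between -0.054 and -0.03 m and y of long_a in the frame of tray between -0.0025 and 0.0025 m and z of long_a in the frame of tray between 0.032 and 0.04 m and angle between the x axis of each of long_a, long_b and the y axis of tray, either way round below 0.1 rad and angle between each of long_a, long_b's own z axis and vertical below 0.06 rad and x of long_b in the frame of tray between 0.03 and 0.054 m and y of long_b in the frame of tray between -0.0025 and 0.0025 m and z of long_b in the frame of tray between 0.032 and 0.04 m) or (x of long_a in the frame of tray between 0.03 and 0.054 m and y of long_a in the frame of tray between -0.0025 and 0.0025 m and z of long_a in the frame of tray between 0.032 and 0.04 m and angle between the x axis of each of long_a, long_b and the y axis of tray, either way round below 0.1 rad and angle between each of long_a, long_b's own z axis and vertical below 0.06 rad and x of long_b in the frame of tray between -0.054 and -0.03 m and y of long_b in the frame of tray between -0.0025 and 0.0025 m and z of long_b in the frame of tray between 0.032 and 0.04 m))), for 0.2 s.
At the end, for the whole second after the job is handed in: Short slat flat in layer 2 at y=+55, long slats flat in layer 3 at x=-42 and +42 (tray frame, within 12 mm), ends within 2.5 mm of their stops, square within 0.1 rad, at rest; the slats laid before within 10 mm and 0.12 rad of their places (all of step 1 and ((x of long_a in the frame of tray between -0.054 and -0.03 m and y of long_a in the frame of tray between -0.0025 and 0.0025 m and z of long_a in the frame of tray between 0.032 and 0.04 m and angle between the x axis of each of long_a, long_b and the y axis of tray, either way round below 0.1 rad and angle between each of long_a, long_b's own z axis and vertical below 0.06 rad and x of long_b in the frame of tray between 0.03 and 0.054 m and y of long_b in the frame of tray between -0.0025 and 0.0025 m and z of long_b in the frame of tray between 0.032 and 0.04 m) or (x of long_a in the frame of tray between 0.03 and 0.054 m and y of long_a in the frame of tray between -0.0025 and 0.0025 m and z of long_a in the frame of tray between 0.032 and 0.04 m and angle between the x axis of each of long_a, long_b and the y axis of tray, either way round below 0.1 rad and angle between each of long_a, long_b's own z axis and vertical below 0.06 rad and x of long_b in the frame of tray between -0.054 and -0.03 m and y of long_b in the frame of tray between -0.0025 and 0.0025 m and z of long_b in the frame of tray between 0.032 and 0.04 m)) and x of base_a in the frame of tray between -0.052 and -0.032 m and y of base_a in the frame of tray between -0.01 and 0.01 m and z of base_a in the frame of tray between 0.002 and 0.01 m and angle between the x axis of each of base_a, base_b and the y axis of tray, either way round below 0.12 rad and x of base_b in the frame of tray between 0.032 and 0.052 m and y of base_b in the frame of tray between -0.01 and 0.01 m and z of base_b in the frame of tray between 0.002 and 0.01 m and x of laid in the frame of tray between 0.01 and 0.03 m and y of laid in the frame of tray between -0.065 and -0.045 m and z of laid in the frame of tray between 0.017 and 0.025 m and angle between the x axis of laid and the x axis of tray, either way round below 0.12 rad and linear speed of each of short, long_a, long_b below 0.02 m/s); the robot touches nothing.
It fails at once if a slat is pressed against the tray's stops with more than 40 N (contact force between any of short, long_a, long_b and tray above 40 N).
It fails at once if a bystander or the offcut is moved more than 20 mm (distance of any of jar1, jar2, bowl, cup, pitcher, spoon, offcut from where it was at the start of the episode above 0.02 m).
It also fails if it takes over 72 s, if anything falls off the work surface, if the arm or the gripper's body presses on something with over 40 N, if the wrist force passes 120 N, or if a joint passes its speed limit or range.

ROBOT

A 6-joint arm with a two-finger parallel gripper is mounted at the origin on the work surface. World frame = base frame: x ahead of the robot, y to its left, z up, the work surface at z = 0. Lengths are in mm, angles in rad, forces in N, time in s.
With the tool pointing down it reaches from about 350 to 850 mm from the base axis. Payload 8.1 kg.
Tool frame: the origin (TCP) lies at the very end of the fingers, on their centre line; the grasp point (between the pads) lies 19 mm behind it; z points along the fingers, y is the line along which they close (so a half turn about z gives the same grasp; the last joint's range is limited). The gripper opens to 93 mm and grips with 3 to 60 N. Pads are 15 mm wide; open, the fingers measure 128 mm over their backs; the gripper's body (75 mm by 188 mm) begins 65 mm behind the grasp point.
Start: joints at [1.247, 0.13, 1.488, -0, 1.523, -0.085], TCP at [141.9, 582.983, 218.635] pointing down, gripper open.
Joint ranges: [-2.96, 2.96], [-0.89, 2.26], [0.02, 2.5], [-1.34, 4.48], [0, 2.73], [-2.66, 2.66]. Speed limits (rad/s): [2.39, 2.39, 2.79, 3.14, 3.14, 3.14].

INTERFACE

Orientations are given as a unit quaternion [w, x, y, z].
In Python, from workcell import arm, grab_frame gives the robot as it stands.
- The arm moves only by the tool move_arm, never from a script. Its argument "steps" is a list of rows, each an object with "dp": the shift along the tool's x, y, z in cm, a list of three; "delta_rot": the turn, a rotation vector about the tool's x, y, z in degrees, a list of three. A call has 1 to 12 rows; each row is the pose to reach, as a shift and turn from the pose commanded when the call began, along the tool's axes at that moment; what a row does not reach only later rows make up. A row lasts 1/8 s, in which the tool goes at most 62.5 mm and 10.7 degrees, less where a joint would pass 70% of its speed; a pose out of reach is approached as far as the arm can. A call with a gripper value outside its range is refused whole. "grip" is the opening, from 0 (shut) to 1 (fully open), set as the call begins (left out, the last holds). The fingers move at their own pace and stop on an object; "grip_force" is the grip in N (left out, the last holds). Time passes only in rows, so rows that repeat a pose let the fingers close. It gives the time, the measured TCP pose, the force, the opening and the grip force at its end, in the units of the state.
- arm.read_state(): the state, without advancing time (a new reading comes with each control period).
- grab_frame(name): name is "side" or "top"; returns a dict with "pixels" (420x560x3 uint8, red, green, blue), "mtx" (3x3 intrinsics, pixels), "rvec" (rotation vector, rad) and "tvec" (3), from world to camera coordinates, as OpenCV has them. Camera axes: x right, y down, z forward; pixel columns grow to the right and rows downward; lengths in mm; the calibration is good to about 2 mm. A picture is of the moment at which its call begins. There is no depth.
- arm.job_done(): hands the job in; it is judged then, once.
The state is a dict: "t": time; "joints": joint angles; "dq": joint speeds; "joint_efforts": joint torques, N m; "tool_pos": TCP position; "ee_rot": TCP orientation; "ft_force": force on the tool from outside, world axes, zero at the start; "torque": the same for the moment, N m; "width": opening from 0.0 (shut) to 1.0 (fully open); "grip_force": force on a finger pad.
Only numpy, scipy, OpenCV 4.12 (cv2) and the standard library are available. Lean on these libraries where they do the work, as an engineer would, in place of code of your own. Each camera call takes 0.05 s, during which the arm holds its last target. There are 200 camera calls.

## Working session

There is one attempt and no reset: what is moved stays moved. The work goes in short steps, Python scripts to look and compute and a tool call to move; the robot and the scene stay as the last step left them, time stands still between calls to the robot, and variables do not carry over. Pictures are saved under pics/ and viewed, at most 13 in all, crops included, and the job is handed in when it is done.

Besides the shell and the picture viewer there is one more tool, called after "Request:" by a JSON object that holds its "op" and its "data". move_arm: Moves the arm, as the interface text tells. Its arguments: {"type":"object","properties":{"steps":{"type":"array","items":{"type":"object","properties":{"dp":{"type":"array","items":{"type":"number"}},"delta_rot":{"type":"array","items":{"type":"number"}}}}},"grip":{"type":"number"},"grip_force":{"type":"number"}},"required":["steps"]}

```bash
mkdir -p pics; ls
cat > h.py <<'E'
import numpy as np,cv2
from workcell import arm,grab_frame
def cam(n):
    f=grab_frame(n); f['R']=cv2.Rodrigues(np.array(f['rvec'],float))[0]; f['mtx']=np.array(f['mtx'],float); f['tvec']=np.array(f['tvec'],float).ravel(); return f
def ray(f,uv,z):
    uv=np.atleast_2d(np.array(uv,float)); d=np.c_[uv,np.ones(len(uv))]@np.linalg.inv(f['mtx']).T@f['R']
    c=-f['R'].T@f['tvec']; return c+d*((z-c[2])/d[:,2])[:,None]
def proj(f,P):
    return cv2.projectPoints(np.array(P,float).reshape(-1,3),np.array(f['rvec'],float),f['tvec'],f['mtx'],None)[0].reshape(-1,2)
def save(f,n): cv2.imwrite('pics/'+n,f['pixels'][:,:,::-1])
E
python3 - <<'E'
from h import *
for n in('top','side'):
    f=cam(n); save(f,n+'0.png'); print(n,f['mtx'].tolist(),(-f['R'].T@f['tvec']).round(), f['R'].round(2).tolist())
print(arm.read_state())
E
```

```text
pics
top [[540.7394297191661, 0.0, 288.76965433581535], [0.0, 540.7394297191661, 216.42091407720073], [0.0, 0.0, 1.0]] [ 399.   85. 1676.] [[0.01, -1.0, -0.0], [-1.0, -0.01, -0.09], [0.09, 0.0, -1.0]]
side [[514.8340632408452, 0.0, 275.4511182322069], [0.0, 514.8340632408452, 201.18272362532372], [0.0, 0.0, 1.0]] [ 188. 1417. 1254.] [[-0.97, -0.24, -0.01], [-0.15, 0.64, -0.75], [0.19, -0.73, -0.66]]
{'t': 0.1, 'joints': array([ 1.24658854e+00,  1.31077134e-01,  1.48916961e+00, -1.07831311e-05,
        1.52297873e+00, -8.54349170e-02]), 'dq': array([ 0.00121921, -0.000281  , -0.00427822, -0.00224498,  0.00137852,
       -0.00101162]), 'joint_efforts': array([ 2.59638182e-03, -5.61339211e+01, -4.93098986e+01,  7.72876642e-02,
        2.91735894e-02, -8.23626078e-05]), 'tool_pos': array([141.74727049, 582.49577158, 217.69783707]), 'ee_rot': array([-1.60779210e-04,  1.19102730e-01,  9.92881601e-01, -8.00441952e-04]), 'ft_force': array([ 0.13275736, -0.07128633, -0.4917263 ]), 'torque': array([ 0.03004849,  0.02194228, -0.00955688]), 'grip_force': 0.0, 'width': 0.9996837695959704}
```

View pics/top0.png

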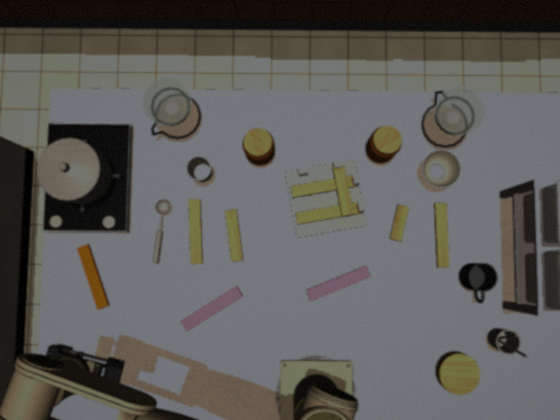

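View pics/side0.png

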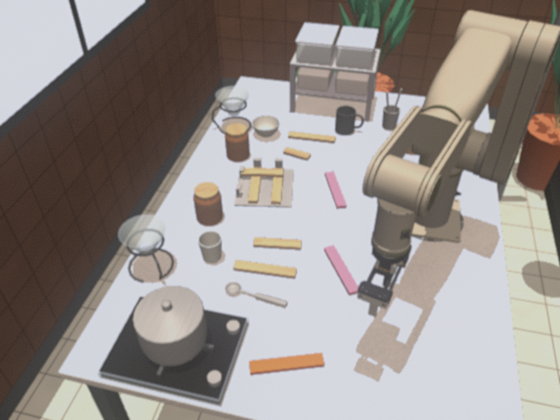

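The top view shows plain bamboo slats at (195,231), (442,235), (234,235) and (400,222). The pink ones at (212,308) and (338,283) and the orange one at (93,276) are decoys. The tray is at about (327,198), with the laid slat on its right at (345,190). Next I'll measure them.

```bash
cat >> h.py <<'E'
def slats(f,z=15,box=None):
    p=f['pixels']; hsv=cv2.cvtColor(p,cv2.COLOR_RGB2HSV)
    m=cv2.inRange(hsv,(19,70,60),(35,255,255))
    out=[]
    for c in cv2.findContours(m,cv2.RETR_EXTERNAL,cv2.CHAIN_APPROX_NONE)[0]:
        if cv2.contourArea(c)<150: continue
        w=ray(f,c[:,0],z)[:,:2].astype(np.float32); (cx,cy),(a,b),th=cv2.minAreaRect(w)
        if a<b: a,b,th=b,a,th+90
        out.append((c[:,0].mean(0).round().tolist(),round(cx,1),round(cy,1),round(a),round(b),round((th+90)%180-90,1)))
    return m,out
E
python3 - <<'E'
from h import *
f=cam('top'); m,o=slats(f)
for r in o: print(r)
c=np.full((600,800,3),0,np.uint8)
p=f['pixels'][:,:,::-1]
a=cv2.resize(p[150:250,265:395],(800,600),interpolation=cv2.INTER_CUBIC)
cv2.imwrite('pics/tray.png',cv2.convertScaleAbs(a,alpha=1.4))
s=cam('side'); m,o=slats(s)
for r in o: print(r)
b=cv2.resize(s['pixels'][150:215,225:305,::-1],(800,600),interpolation=cv2.INTER_CUBIC); cv2.imwrite('pics/tray_s.png',b)
E
```

```text
([324.0, 416.0], -50.3, -23.3, 104, 23, -89.5)
([27.0, 394.0], 0.7, 865.2, 171, 130, -14.5)
([459.0, 374.0], 74.4, -426.9, 120, 119, 62.4)
([234.0, 235.0], 486.5, 257.1, 158, 35, 8.2)
([399.0, 223.0], 528.9, -251.0, 108, 35, -13.2)
([441.0, 235.0], 491.8, -379.9, 197, 37, 1.7)
([195.0, 231.0], 496.9, 375.9, 198, 36, 3.2)
([326.0, 197.0], 615.0, -18.4, 193, 155, -79.3)
([257.0, 142.0], 776.6, 188.4, 87, 87, 45.3)
([387.0, 139.0], 788.0, -215.7, 88, 86, -89.5)
([477.0, 47.0], 1091.8, -512.7, 501, 92, -89.5)
([297.0, 43.0], 1092.3, 64.9, 661, 92, 90.0)
([187.0, 44.0], 1083.0, 420.6, 128, 83, -63.1)
([135.0, 41.0], 1098.8, 581.3, 127, 79, -89.5)
([63.0, 38.0], 1103.4, 806.7, 93, 66, -89.5)
([265.0, 268.0], 497.9, 376.8, 194, 31, 3.5)
([275.0, 242.0], 486.8, 258.4, 153, 30, 7.7)
([277.0, 189.0], 555.2, -11.2, 139, 31, -79.5)
([254.0, 188.0], 638.1, 2.2, 141, 33, -78.2)
```

View pics/tray.png

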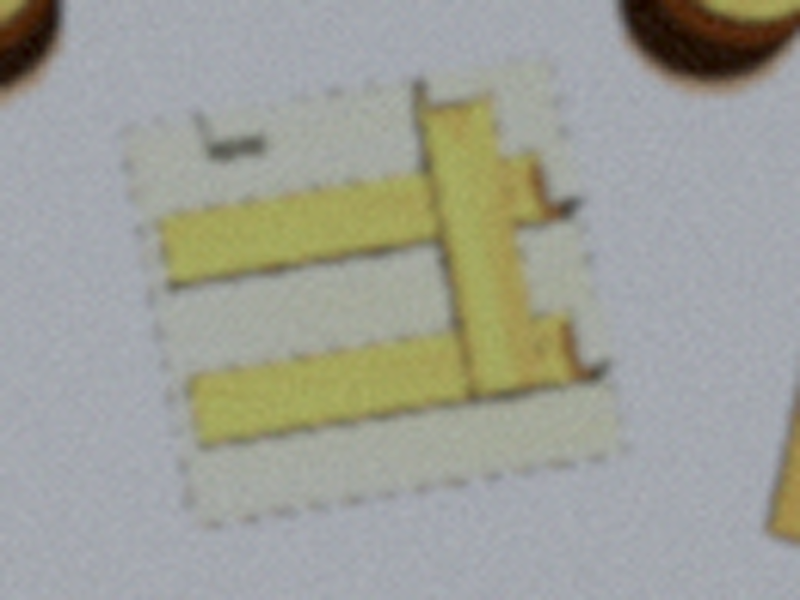

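View pics/tray_s.png

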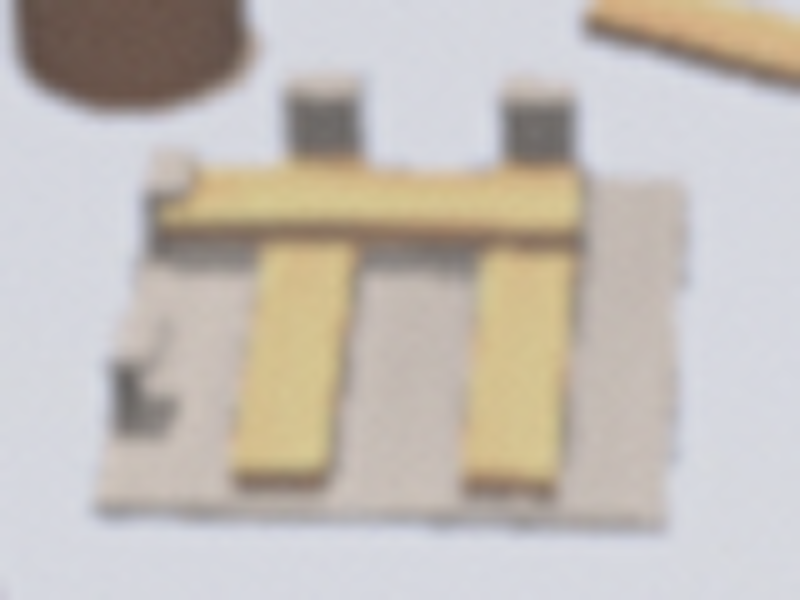

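The two crops show the tray yawed slightly anticlockwise. Its base corners in the crop are (128,128), (555,65), (625,450) and (200,522), and the layer-1 slats' free ends are at (162,215) to (170,283) and (190,375) to (200,443). I'll fit the tray pose from these corners.

Run:
```python
from h import *
f=cam('top')
D=[((128,128),110,110,6),((555,65),110,-110,6),((625,452),-100,-110,6),((200,523),-100,110,6),
((162,215),60,100,21),((170,280),24,100,21),((190,375),-24,100,21),((200,440),-60,100,21),((472,395),-60,-37,36),((530,390),-60,-73,36)]
A=np.array([d[1:3] for d in D],float)
W=np.array([ray(f,(265+(d[0][0]+.5)/800*130-.5,150+(d[0][1]+.5)/6-.5),d[3])[0,:2] for d in D])
def fit(A,W):
    H=(A-A.mean(0)).T@(W-W.mean(0)); th=np.arctan2(H[0,1]-H[1,0],H[0,0]+H[1,1]); R=np.array([[np.cos(th),-np.sin(th)],[np.sin(th),np.cos(th)]])
    t=W.mean(0)-R@A.mean(0); return th,t,(W-A@R.T-t)
for s in (slice(0,10),slice(0,4),slice(4,10)):
    th,t,r=fit(A[s],W[s]); print(np.degrees(th).round(2),t.round(1),r.round(1).tolist())
# side camera: base slat end corners and tray front corners
s=cam('side')
S=[((95,515),110,110,6),((665,525),-100,110,6),((685,185),-100,-110,6),((238,470),60,100,21),((325,470),24,100,21),((470,478),-24,100,21),((555,482),-60,100,21),((580,172),-60,-73,36),((580,232),-60,-37,36)]
A=np.array([d[1:3] for d in S],float)
W=np.array([ray(s,(225+(d[0][0]+.5)/10-.5,150+(d[0][1]+.5)*65/600-.5),d[3])[0,:2] for d in S])
th,t,r=fit(A,W); print('side',np.degrees(th).round(2),t.round(1),r.round(1).tolist())
m,o=slats(s,15); print([q for q in o])
hsv=cv2.cvtColor(s['pixels'],cv2.COLOR_RGB2HSV); print(hsv[137,312],hsv[268,265])
m=cv2.inRange(hsv,(12,50,60),(35,255,255))
for c in cv2.findContours(m[120:145,285:340].copy(),cv2.RETR_EXTERNAL,cv2.CHAIN_APPROX_NONE,offset=(285,120))[0]:
    w=ray(s,c[:,0],12)[:,:2].astype(np.float32); print(cv2.minAreaRect(w))
```

```text
9.64 [598.4 -25.1] [[-0.9, -1.2], [-2.6, -1.0], [2.5, -0.7], [0.8, -4.1], [-1.0, -0.5], [0.9, 1.2], [-0.7, -1.2], [1.4, -0.4], [1.4, 0.5], [-1.8, 7.3]]
9.93 [598.3 -26.9] [[-0.2, 0.1], [-3.0, 0.1], [1.9, 1.5], [1.3, -1.8]]
9.35 [598.2 -24.1] [[-1.3, -1.3], [0.5, 0.2], [-1.0, -2.4], [1.2, -1.8], [1.9, -0.8], [-1.2, 6.1]]
side 11.02 [599.5 -25. ] [[-0.9, 1.0], [2.3, -0.6], [0.1, 2.4], [-2.4, -1.1], [2.2, -1.4], [-3.1, 0.3], [1.8, 2.4], [1.2, -3.4], [-1.2, 0.4]]
[([265.0, 268.0], 498.5, 376.8, 192, 31, 3.5), ([275.0, 242.0], 486.8, 258.2, 153, 30, 8.0), ([276.0, 189.0], 555.2, -11.2, 139, 31, -79.4), ([254.0, 188.0], 638.1, 2.2, 141, 33, -78.2)]
[ 20  85 207] [ 22  79 214]
((495.17315673828125, -383.5527038574219), (195.55072021484375, 41.196006774902344), 1.7507630586624146)
```

Candidates for the short slat in the top view:
- (234,235), 158 mm: this is the short slat.
- (400,222), 108 mm: this is the offcut.
- (195,231) and (441,235), about 198 mm: these are the two long slats.
- Pink (212,308) and (338,283), and orange (93,276): decoys.

I'll check the choice in one close crop and work out the first move.

```bash
cat >> h.py <<'E'
from scipy.spatial.transform import Rotation as Ro
def plan(x,y,z,ya):
    s=arm.read_state(); q=s['ee_rot']; R=Ro.from_quat([q[1],q[2],q[3],q[0]]); a=np.radians(ya)
    yv=np.array([np.cos(a),np.sin(a),0]); zv=np.array([0,0,-1.]); T=Ro.from_matrix(np.c_[np.cross(yv,zv),yv,zv])
    p=np.array(s['tool_pos']); d=R.inv().apply(np.array([x,y,z])-p)/10
    print('t',round(s['t'],2),'pos',p.round(1),'yang',np.degrees(np.arctan2(*R.as_matrix()[[1,0],1])).round(1),'dp',d.round(2),'rot',(R.inv()*T).as_rotvec(degrees=True).round(1),'F',np.round(s['ft_force'],1),'w',round(s['width'],3))
TC=np.array([598.5,-25.5]);TY=np.radians(10)
def tray(x,y): return TC+[np.cos(TY)*x-np.sin(TY)*y,np.sin(TY)*x+np.cos(TY)*y]
E
python3 - <<'E'
from h import *
f=cam('top'); a=cv2.resize(f['pixels'][185:280,145:270,::-1],(750,570),interpolation=cv2.INTER_CUBIC); cv2.imwrite('pics/short.png',a)
plan(486.7,257.5,90,98)
E
```

```text
t 0.35 pos [141.9 582.9 218.4] yang 76.3 dp [-41.2  -23.45  12.85] rot [ -0.   -0.  -21.7] F [-0.6  0.3 -0.7] w 1.001
```

View pics/short.png

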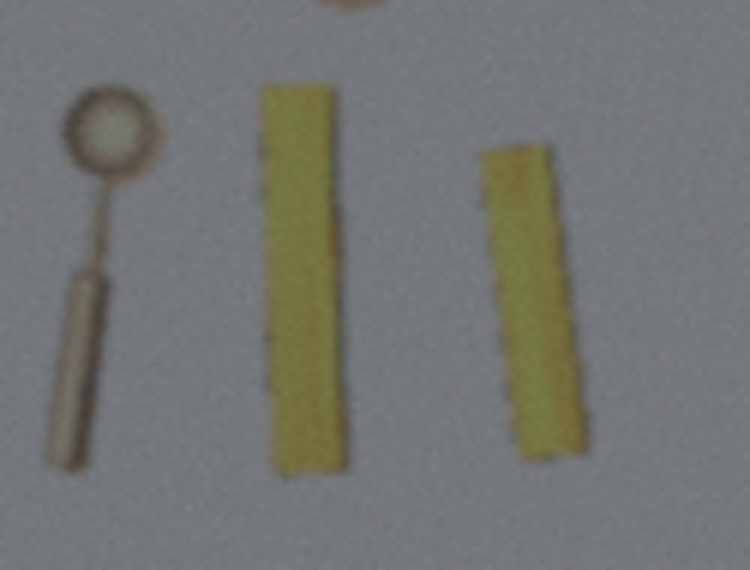

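The crop confirms the plain short slat on the right, at crop (535,300), and a plain long slat on the left, at (303,280). Moving above the short one.

Request:
{"op": "move_arm", "data": {"steps": [{"dp": [-41.2, -23.4, 12.8], "delta_rot": [0, 0, -21.7]}, {"dp": [-41.2, -23.4, 12.8], "delta_rot": [0, 0, -21.7]}, {"dp": [-41.2, -23.4, 12.8], "delta_rot": [0, 0, -21.7]}, {"dp": [-41.2, -23.4, 12.8], "delta_rot": [0, 0, -21.7]}, {"dp": [-41.2, -23.4, 12.8], "delta_rot": [0, 0, -21.7]}, {"dp": [-41.2, -23.4, 12.8], "delta_rot": [0, 0, -21.7]}, {"dp": [-41.2, -23.4, 12.8], "delta_rot": [0, 0, -21.7]}, {"dp": [-41.2, -23.4, 12.8], "delta_rot": [0, 0, -21.7]}, {"dp": [-41.2, -23.4, 12.8], "delta_rot": [0, 0, -21.7]}, {"dp": [-41.2, -23.4, 12.8], "delta_rot": [0, 0, -21.7]}, {"dp": [-41.2, -23.4, 12.8], "delta_rot": [0, 0, -21.7]}], "grip": 1.0}}

```text
t: 1.72
tool_pos: [486.4, 259.3, 91.1]
ee_rot: [0.0, -0.071, 0.997, 0.0]
ft_force: [0.8, 0.6, 0.4]
width: 1.001
grip_force: 0.0
```

```bash
python3 -c "
from h import *
plan(486.7,257.5,4,98)"
```

```text
t 1.73 pos [486.4 259.3  91.1] yang 98.1 dp [-0.   -0.19  8.71] rot [0.  0.  0.1] F [0.8 0.6 0.4] w 1.001
```

Request:
{"op": "move_arm", "data": {"steps": [{"dp": [0, -0.1, 5.0]}, {"dp": [0, -0.1, 7.5]}, {"dp": [0, -0.1, 8.7]}, {"dp": [0, -0.1, 8.7]}, {"dp": [0, -0.1, 8.7]}]}}

```text
validation failed for argument at $.st...
```

Request:
{"op": "move_arm", "data": {"steps": [{"dp": [0, 0, 0]}, {"dp": [0, 0, 0]}, {"dp": [0, 0, 0]}, {"dp": [0, 0, 0]}, {"dp": [0, 0, 0]}, {"dp": [0, 0, 0]}], "grip": 0.2, "grip_force": 20}}

```text
validation failed for argument at $.st...
```

```bash
python3 -c "
from h import *
x,y=tray(-8,55); print(x,y); plan(x,y,100,100)"
```

```text
581.0708882042212 27.275240994336002
t 1.73 pos [486.4 259.3  91.1] yang 98.1 dp [ -6.11 -24.31  -0.89] rot [ 0.   0.  -1.9] F [0.8 0.6 0.4] w 1.001
```

Both calls were rejected, so nothing moved. `delta_rot` has to be included in each row.

Request:
{"op": "move_arm", "data": {"steps": [{"dp": [0, -0.1, 5.0], "delta_rot": [0, 0, 0]}, {"dp": [0, -0.1, 7.5], "delta_rot": [0, 0, 0]}, {"dp": [0, -0.1, 8.7], "delta_rot": [0, 0, 0]}, {"dp": [0, -0.1, 8.7], "delta_rot": [0, 0, 0]}, {"dp": [0, -0.1, 8.7], "delta_rot": [0, 0, 0]}]}}

```text
t: 2.35
tool_pos: [488.0, 258.0, 5.2]
ee_rot: [0.001, -0.07, 0.998, 0.0]
ft_force: [0.4, 0.1, -0.4]
width: 0.999
grip_force: 0.0
```

Request:
{"op": "move_arm", "data": {"steps": [{"dp": [0, 0, 0], "delta_rot": [0, 0, 0]}, {"dp": [0, 0, 0], "delta_rot": [0, 0, 0]}, {"dp": [0, 0, 0], "delta_rot": [0, 0, 0]}, {"dp": [0, 0, 0], "delta_rot": [0, 0, 0]}, {"dp": [0, 0, 0], "delta_rot": [0, 0, 0]}, {"dp": [0, 0, 0], "delta_rot": [0, 0, 0]}], "grip": 0.2, "grip_force": 20}}

```text
t: 3.1
tool_pos: [487.0, 257.1, 3.6]
ee_rot: [-0.0, -0.07, 0.998, -0.0]
ft_force: [-0.3, -0.8, 0.2]
width: 0.407
grip_force: 0.7
```

```bash
python3 -c "
from h import *
x,y=tray(-8,55); print(x,y); plan(x,y,100,100)"
```

```text
581.0708882042212 27.275240994336002
t 3.1 pos [487.  257.1   3.6] yang 98.0 dp [ -6.11 -24.07  -9.64] rot [-0. -0. -2.] F [-0.3 -0.8  0.2] w 0.407
```

Request:
{"op": "move_arm", "data": {"steps": [{"dp": [0, 0, 0], "delta_rot": [0, 0, 0]}, {"dp": [0, 0, 0], "delta_rot": [0, 0, 0]}, {"dp": [0, 0, 0], "delta_rot": [0, 0, 0]}, {"dp": [0, 0, -5], "delta_rot": [0, 0, 0]}, {"dp": [-1, -5, -9.6], "delta_rot": [0, 0, -2]}, {"dp": [-6.1, -24, -9.6], "delta_rot": [0, 0, -2]}, {"dp": [-6.1, -24, -9.6], "delta_rot": [0, 0, -2]}, {"dp": [-6.1, -24, -9.6], "delta_rot": [0, 0, -2]}, {"dp": [-6.1, -24, -9.6], "delta_rot": [0, 0, -2]}, {"dp": [-6.1, -24, -9.6], "delta_rot": [0, 0, -2]}, {"dp": [-6.1, -24, -9.6], "delta_rot": [0, 0, -2]}, {"dp": [-6.1, -24, -9.6], "delta_rot": [0, 0, -2]}]}}

```text
t: 4.6
tool_pos: [580.4, 29.7, 99.5]
ee_rot: [-0.0, -0.088, 0.996, 0.0]
ft_force: [-0.2, 0.5, -1.6]
width: 0.388
grip_force: 20.0
```

```bash
python3 -c "
from h import *
x,y=tray(-8,55); plan(x,y,25.5,100)
for n in('top','side'):
  f=cam(n)
  if n=='top': save(f,'t1.png')
  else: cv2.imwrite('pics/s1.png',cv2.resize(f['pixels'][110:260,180:380,::-1],(800,600)))
"
```

```text
t 4.6 pos [580.4  29.7  99.5] yang 100.1 dp [-0.03 -0.25  7.4 ] rot [ 0.  -0.   0.1] F [-0.2  0.5 -1.6] w 0.388
```

View pics/s1.png

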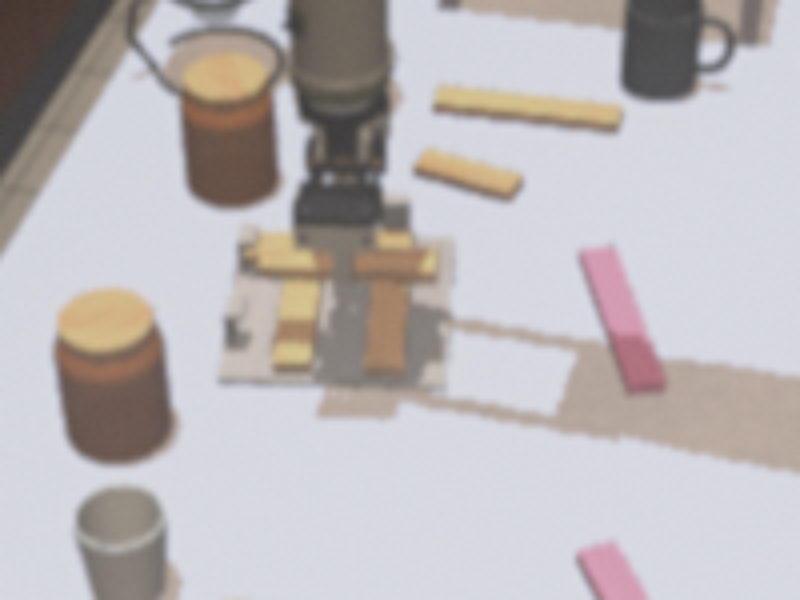

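The side view shows the short slat held level over the tray, at crop pixels (345,258), clear of the stops. Lowering.

Request:
{"op": "move_arm", "data": {"steps": [{"dp": [0, -0.1, 4], "delta_rot": [0, 0, 0]}, {"dp": [0, -0.1, 6], "delta_rot": [0, 0, 0]}, {"dp": [0, -0.1, 7], "delta_rot": [0, 0, 0]}, {"dp": [0, -0.1, 7.2], "delta_rot": [0, 0, 0]}, {"dp": [0, -0.1, 7.3], "delta_rot": [0, 0, 0]}, {"dp": [0, -0.1, 7.3], "delta_rot": [0, 0, 0]}, {"dp": [0, -0.1, 7.3], "delta_rot": [0, 0, 0]}]}}

```text
t: 5.58
tool_pos: [581.6, 27.0, 27.4]
ee_rot: [0.001, -0.087, 0.996, -0.0]
ft_force: [-0.4, -0.8, -0.2]
width: 0.386
grip_force: 20.0
```

```bash
python3 -c "
from h import *
x,y=tray(20,55); plan(x,y,25.2,100)
s=cam('side')
cv2.imwrite('pics/s2.png',cv2.resize(s['pixels'][145:220,220:320,::-1],(800,600),interpolation=cv2.INTER_CUBIC))
"
```

```text
t 5.58 pos [581.6  27.   27.4] yang 100.0 dp [-2.75  0.04  0.22] rot [-0.   0.1  0. ] F [-0.4 -0.8 -0.2] w 0.386
```

View pics/s2.png

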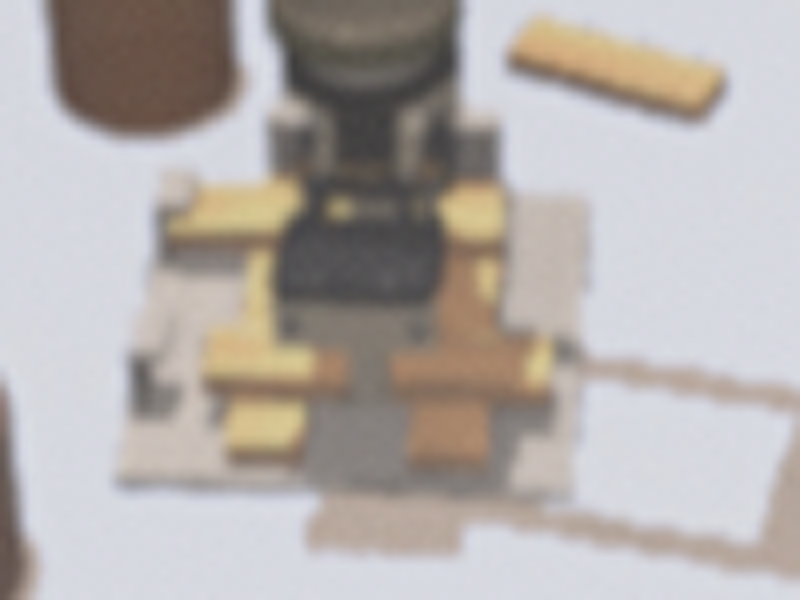

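The short slat is over its place, with its end at crop (205,355) short of the lip at (150,340). I'll slide it in on a light grip so it slips in the fingers at the stop.

Request:
{"op": "move_arm", "data": {"steps": [{"dp": [0, 0, 0.1], "delta_rot": [0, 0, 0]}, {"dp": [-0.3, 0, 0.15], "delta_rot": [0, 0, 0]}, {"dp": [-0.6, 0, 0.15], "delta_rot": [0, 0, 0]}, {"dp": [-0.9, 0, 0.15], "delta_rot": [0, 0, 0]}, {"dp": [-1.2, 0, 0.15], "delta_rot": [0, 0, 0]}, {"dp": [-1.5, 0, 0.15], "delta_rot": [0, 0, 0]}, {"dp": [-1.7, 0, 0.15], "delta_rot": [0, 0, 0]}, {"dp": [-1.9, 0, 0.15], "delta_rot": [0, 0, 0]}, {"dp": [-2.1, 0, 0.15], "delta_rot": [0, 0, 0]}, {"dp": [-2.25, 0, 0.15], "delta_rot": [0, 0, 0]}, {"dp": [-2.4, 0, 0.15], "delta_rot": [0, 0, 0]}, {"dp": [-2.4, 0, 0.15], "delta_rot": [0, 0, 0]}], "grip": 0.2, "grip_force": 6}}

```text
t: 7.12
tool_pos: [604.8, 31.2, 25.2]
ee_rot: [0.0, -0.087, 0.996, -0.0]
ft_force: [-0.5, -0.6, -0.3]
width: 0.394
grip_force: 6.0
```

Request:
{"op": "move_arm", "data": {"steps": [{"dp": [-0.15, 0, 0], "delta_rot": [0, 0, 0]}, {"dp": [-0.3, 0, 0], "delta_rot": [0, 0, 0]}, {"dp": [-0.45, 0, 0], "delta_rot": [0, 0, 0]}, {"dp": [-0.6, 0, 0], "delta_rot": [0, 0, 0]}, {"dp": [-0.7, 0, 0], "delta_rot": [0, 0, 0]}]}}

```text
t: 7.75
tool_pos: [609.9, 32.1, 24.6]
ee_rot: [-0.002, -0.087, 0.996, -0.0]
ft_force: [-9.0, -2.2, 3.4]
width: 0.385
grip_force: 6.0
```

```bash
python3 -c "
from h import *
x,y=tray(20,55); plan(x,y,25.2,100)"
```

```text
t 7.75 pos [609.9  32.1  24.6] yang 100.0 dp [ 0.12  0.02 -0.06] rot [ 0.  -0.2  0. ] F [-9.  -2.2  3.4] w 0.385
```

There's 9 N of contact at tray x of about 21, so it's at the stop. Releasing, lifting and checking.

Request:
{"op": "move_arm", "data": {"steps": [{"dp": [0, 0, 0], "delta_rot": [0, 0, 0]}, {"dp": [0, 0, 0], "delta_rot": [0, 0, 0]}, {"dp": [0, 0, 0], "delta_rot": [0, 0, 0]}, {"dp": [0, 0, -2], "delta_rot": [0, 0, 0]}, {"dp": [0, 0, -6], "delta_rot": [0, 0, 0]}, {"dp": [0, 0, -11], "delta_rot": [0, 0, 0]}, {"dp": [0, 0, -11], "delta_rot": [0, 0, 0]}], "grip": 0.6}}

```text
t: 8.62
tool_pos: [615.7, 32.3, 142.9]
ee_rot: [0.006, -0.087, 0.996, -0.001]
ft_force: [0.3, 0.5, 0.7]
width: 0.599
grip_force: 0.0
```

```bash
python3 -c "
from h import *
x,y=tray(20,55); plan(497,376.2,90,93.3)
s=cam('side')
cv2.imwrite('pics/s3.png',cv2.resize(s['pixels'][145:220,220:320,::-1],(800,600),interpolation=cv2.INTER_CUBIC))
# expected home corners of short slat, top, in crop pixels
c=[[*tray(a,b),36] for a,b in((100,73),(100,37),(-60,37),(-60,73))]
print(((proj(s,c)-[220,145])*8).round())
"
```

```text
t 8.62 pos [615.7  32.3 142.9] yang 100.0 dp [ 5.77 35.94  5.14] rot [-0.1  0.6  6.7] F [0.3 0.5 0.7] w 0.599
[[138. 376.]
 [148. 325.]
 [492. 338.]
 [487. 388.]]
```

View pics/s3.png

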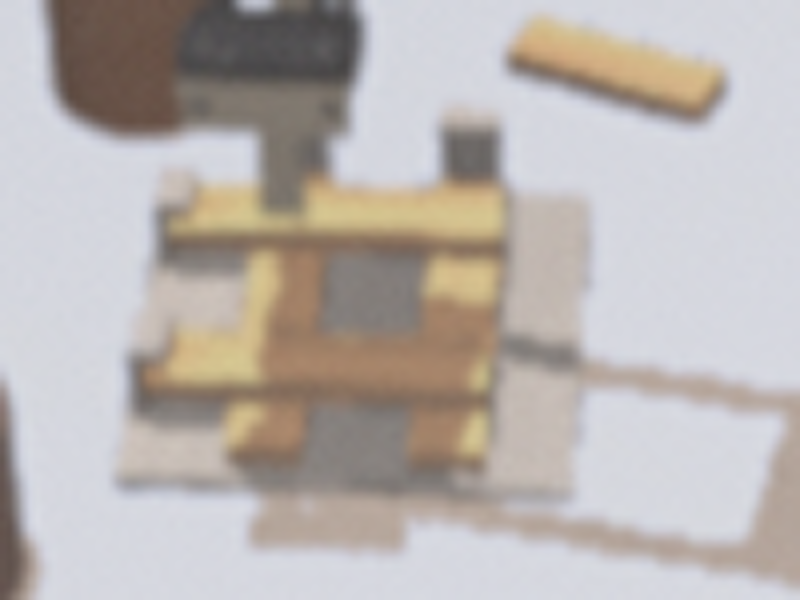

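The short slat is home. Its far end is under the lip at (140,380) and its near end at (492,380), within a pixel of prediction and in line with the laid one. Now the first long slat.

Request:
{"op": "move_arm", "data": {"steps": [{"dp": [5.8, 35.9, 5.1], "delta_rot": [0, 0.6, 6.7]}, {"dp": [5.8, 35.9, 5.1], "delta_rot": [0, 0.6, 6.7]}, {"dp": [5.8, 35.9, 5.1], "delta_rot": [0, 0.6, 6.7]}, {"dp": [5.8, 35.9, 5.1], "delta_rot": [0, 0.6, 6.7]}, {"dp": [5.8, 35.9, 5.1], "delta_rot": [0, 0.6, 6.7]}, {"dp": [5.8, 35.9, 5.1], "delta_rot": [0, 0.6, 6.7]}, {"dp": [5.8, 35.9, 5.1], "delta_rot": [0, 0.6, 6.7]}, {"dp": [5.8, 35.9, 5.1], "delta_rot": [0, 0.6, 6.7]}, {"dp": [5.8, 35.9, 5.1], "delta_rot": [0, 0.6, 6.7]}], "grip": 1.0}}

```text
t: 9.8
tool_pos: [492.6, 374.5, 84.1]
ee_rot: [-0.005, -0.028, 1.0, -0.001]
ft_force: [-0.2, -0.0, -0.7]
width: 1.0
grip_force: 0.0
```

```bash
python3 -c "
from h import *
plan(497,376.2,4,93.3)"
```

```text
t 9.8 pos [492.6 374.5  84.1] yang 93.2 dp [-0.53  0.15  8.  ] rot [-0.1 -0.6 -0.1] F [-0.2 -0.  -0.7] w 1.0
```

Request:
{"op": "move_arm", "data": {"steps": [{"dp": [-0.4, 0.15, 4.0], "delta_rot": [0, -0.6, 0]}, {"dp": [-0.4, 0.15, 6.5], "delta_rot": [0, -0.6, 0]}, {"dp": [-0.4, 0.15, 7.8], "delta_rot": [0, -0.6, 0]}, {"dp": [-0.4, 0.15, 7.9], "delta_rot": [0, -0.6, 0]}, {"dp": [-0.4, 0.15, 7.9], "delta_rot": [0, -0.6, 0]}, {"dp": [-0.4, 0.15, 7.9], "delta_rot": [0, -0.6, 0]}]}}

```text
t: 10.55
tool_pos: [496.1, 378.0, 6.6]
ee_rot: [0.001, -0.029, 1.0, 0.0]
ft_force: [-0.4, -0.1, 0.0]
width: 1.002
grip_force: 0.0
```

Request:
{"op": "move_arm", "data": {"steps": [{"dp": [0, 0, 0], "delta_rot": [0, 0, 0]}, {"dp": [0, 0, 0], "delta_rot": [0, 0, 0]}, {"dp": [0, 0, 0], "delta_rot": [0, 0, 0]}, {"dp": [0, 0, 0], "delta_rot": [0, 0, 0]}, {"dp": [0, 0, 0], "delta_rot": [0, 0, 0]}, {"dp": [0, 0, 0], "delta_rot": [0, 0, 0]}, {"dp": [0, 0, 0], "delta_rot": [0, 0, 0]}, {"dp": [0, 0, 0], "delta_rot": [0, 0, 0]}, {"dp": [0, 0, 0], "delta_rot": [0, 0, 0]}], "grip": 0.2, "grip_force": 20}}

```text
t: 11.68
tool_pos: [495.1, 377.4, 5.0]
ee_rot: [-0.0, -0.029, 1.0, -0.0]
ft_force: [-0.3, -0.2, -0.7]
width: 0.386
grip_force: 20.0
```

```bash
python3 -c "
from h import *
x,y=tray(42,27); print(x,y); plan(x,y,125,10)"
```

```text
635.1734248295056 8.38303279334069
t 11.68 pos [495.1 377.4   5. ] yang 93.3 dp [-11.85 -37.66 -11.97] rot [-0.   0.  83.3] F [-0.3 -0.2 -0.7] w 0.386
```

Request:
{"op": "move_arm", "data": {"steps": [{"dp": [0, 0, -6], "delta_rot": [0, 0, 0]}, {"dp": [0, -1, -12], "delta_rot": [0, 0, 0]}, {"dp": [-1.5, -6, -12], "delta_rot": [0, 0, 10]}, {"dp": [-3.5, -12, -12], "delta_rot": [0, 0, 20]}, {"dp": [-5.5, -18, -12], "delta_rot": [0, 0, 30]}, {"dp": [-7.5, -24, -12], "delta_rot": [0, 0, 40]}, {"dp": [-9.5, -30, -12], "delta_rot": [0, 0, 50]}, {"dp": [-11, -35, -12], "delta_rot": [0, 0, 60]}, {"dp": [-11.8, -37.7, -12], "delta_rot": [0, 0, 70]}, {"dp": [-11.8, -37.7, -12], "delta_rot": [0, 0, 80]}, {"dp": [-11.8, -37.7, -12], "delta_rot": [0, 0, 83.3]}, {"dp": [-11.8, -37.7, -12], "delta_rot": [0, 0, 83.3]}]}}

```text
t: 13.18
tool_pos: [634.6, 8.0, 125.1]
ee_rot: [0.0, 0.643, 0.766, -0.0]
ft_force: [-0.9, 0.0, -0.7]
width: 0.384
grip_force: 20.0
```

```bash
python3 -c "
from h import *
x,y=tray(42,27); plan(x,y,42,10)"
```

```text
t 13.18 pos [634.6   8.  125.1] yang 10.0 dp [0.03 0.07 8.31] rot [-0.  0.  0.] F [-0.9  0.  -0.7] w 0.384
```

Request:
{"op": "move_arm", "data": {"steps": [{"dp": [0, 0, 4.5], "delta_rot": [0, 0, 0]}, {"dp": [0, 0, 6.8], "delta_rot": [0, 0, 0]}, {"dp": [0, 0, 7.8], "delta_rot": [0, 0, 0]}, {"dp": [0, 0, 8.1], "delta_rot": [0, 0, 0]}, {"dp": [0, 0, 8.2], "delta_rot": [0, 0, 0]}, {"dp": [0, 0, 8.2], "delta_rot": [0, 0, 0]}, {"dp": [0, 0, 8.2], "delta_rot": [0, 0, 0]}]}}

```text
t: 14.05
tool_pos: [635.3, 8.0, 44.3]
ee_rot: [0.001, 0.643, 0.766, 0.0]
ft_force: [0.7, 0.7, -2.0]
width: 0.384
grip_force: 20.0
```

```bash
python3 -c "
from h import *
x,y=tray(42,0); plan(x,y,41.5,10)
s=cam('side')
cv2.imwrite('pics/s4.png',cv2.resize(s['pixels'][145:220,220:320,::-1],(800,600),interpolation=cv2.INTER_CUBIC))
"
```

```text
t 14.05 pos [635.3   8.   44.3] yang 10.0 dp [-2.65 -0.01  0.28] rot [0.1 0.1 0. ] F [ 0.7  0.7 -2. ] w 0.384
```

View pics/s4.png

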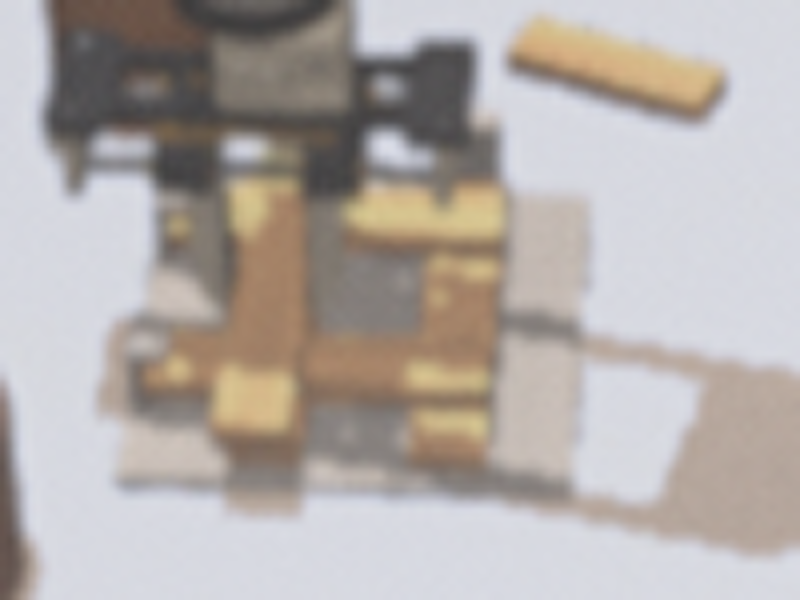

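The long slat is lined up with the far side stop and sits over both short slats. Its near end is at crop (255,400). Sliding it in.

Request:
{"op": "move_arm", "data": {"steps": [{"dp": [0, 0, 0.1], "delta_rot": [0, 0, 0]}, {"dp": [-0.3, 0, 0.2], "delta_rot": [0, 0, 0]}, {"dp": [-0.6, 0, 0.2], "delta_rot": [0, 0, 0]}, {"dp": [-0.9, 0, 0.2], "delta_rot": [0, 0, 0]}, {"dp": [-1.2, 0, 0.2], "delta_rot": [0, 0, 0]}, {"dp": [-1.4, 0, 0.2], "delta_rot": [0, 0, 0]}, {"dp": [-1.6, 0, 0.2], "delta_rot": [0, 0, 0]}, {"dp": [-1.8, 0, 0.2], "delta_rot": [0, 0, 0]}, {"dp": [-1.95, 0, 0.2], "delta_rot": [0, 0, 0]}, {"dp": [-2.1, 0, 0.2], "delta_rot": [0, 0, 0]}, {"dp": [-2.2, 0, 0.2], "delta_rot": [0, 0, 0]}, {"dp": [-2.2, 0, 0.2], "delta_rot": [0, 0, 0]}], "grip": 0.2, "grip_force": 6}}

```text
t: 15.6
tool_pos: [638.6, -13.8, 41.3]
ee_rot: [0.0, 0.643, 0.766, -0.0]
ft_force: [0.6, 0.3, -0.6]
width: 0.388
grip_force: 6.0
```

Request:
{"op": "move_arm", "data": {"steps": [{"dp": [-0.15, 0, 0], "delta_rot": [0, 0, 0]}, {"dp": [-0.3, 0, 0], "delta_rot": [0, 0, 0]}, {"dp": [-0.45, 0, 0], "delta_rot": [0, 0, 0]}, {"dp": [-0.6, 0, 0], "delta_rot": [0, 0, 0]}, {"dp": [-0.6, 0, 0], "delta_rot": [0, 0, 0]}]}}

```text
t: 16.23
tool_pos: [639.2, -18.1, 41.2]
ee_rot: [-0.001, 0.643, 0.766, 0.0]
ft_force: [-1.9, 6.2, -0.7]
width: 0.386
grip_force: 6.0
```

```bash
python3 -c "
from h import *
x,y=tray(42,0); plan(x,y,41.5,10)"
```

```text
t 16.23 pos [639.2 -18.1  41.2] yang 10.0 dp [-0.02  0.06 -0.03] rot [-0.  -0.1  0. ] F [-1.9  6.2 -0.7] w 0.386
```

Contact at 6.5 N. Releasing and lifting.

Request:
{"op": "move_arm", "data": {"steps": [{"dp": [0, 0, 0], "delta_rot": [0, 0, 0]}, {"dp": [0, 0, 0], "delta_rot": [0, 0, 0]}, {"dp": [0, 0, 0], "delta_rot": [0, 0, 0]}, {"dp": [0, 0, -2], "delta_rot": [0, 0, 0]}, {"dp": [0, 0, -6], "delta_rot": [0, 0, 0]}, {"dp": [0, 0, -8], "delta_rot": [0, 0, 0]}, {"dp": [0, 0, -8], "delta_rot": [0, 0, 0]}, {"dp": [0, 0, -8], "delta_rot": [0, 0, 0]}], "grip": 0.6}}

```text
t: 17.23
tool_pos: [638.9, -19.5, 120.1]
ee_rot: [-0.0, 0.643, 0.766, -0.001]
ft_force: [-0.5, 1.2, 0.2]
width: 0.599
grip_force: 0.0
```

```bash
python3 -c "
from h import *
plan(493,-381,90,-88.3)
f=cam('top'); print([r for r in slats(f)[1] if r[2]<-300])"
```

```text
t 17.23 pos [638.9 -19.5 120.1] yang 10.0 dp [-33.06 -20.65   3.05] rot [-0.1  0.1 98.3] F [-0.5  1.2  0.2] w 0.599
[([459.0, 374.0], 74.2, -426.5, 120, 118, -45.7), ([441.0, 235.0], 491.6, -380.0, 197, 36, 1.7), ([523.0, 46.0], 1094.5, -649.8, 93, 73, 12.0), ([494.0, 47.0], 1092.1, -548.6, 199, 92, -89.5), ([438.0, 43.0], 1092.8, -366.8, 209, 91, 89.3)]
```

Request:
{"op": "move_arm", "data": {"steps": [{"dp": [-5, -3, 0], "delta_rot": [0, 0, 10]}, {"dp": [-10, -6, 0], "delta_rot": [0, 0, 20]}, {"dp": [-15, -9, 0], "delta_rot": [0, 0, 30]}, {"dp": [-20, -12, 0], "delta_rot": [0, 0, 40]}, {"dp": [-25, -15.5, 0], "delta_rot": [0, 0, 50]}, {"dp": [-30, -18.5, 0], "delta_rot": [0, 0, 60]}, {"dp": [-33, -20.6, 1], "delta_rot": [0, 0, 70]}, {"dp": [-33, -20.6, 2], "delta_rot": [0, 0, 80]}, {"dp": [-33, -20.6, 3], "delta_rot": [0, 0, 90]}, {"dp": [-33, -20.6, 3], "delta_rot": [0, 0, 98.3]}, {"dp": [-33, -20.6, 3], "delta_rot": [0, 0, 98.3]}, {"dp": [-33, -20.6, 3], "delta_rot": [0, 0, 98.3]}], "grip": 1.0}}

```text
t: 18.77
tool_pos: [493.8, -380.0, 90.8]
ee_rot: [-0.0, 1.0, 0.017, -0.0]
ft_force: [-0.5, -0.2, 0.5]
width: 1.0
grip_force: 0.0
```

```bash
python3 -c "
from h import *
plan(492.5,-381,4,-88.3)"
```

```text
t 18.77 pos [ 493.8 -380.    90.8] yang -88.1 dp [-0.13  0.1   8.68] rot [-0.   0.   0.2] F [-0.5 -0.2  0.5] w 1.0
```

Request:
{"op": "move_arm", "data": {"steps": [{"dp": [-0.1, 0.1, 4.5], "delta_rot": [0, 0, 0]}, {"dp": [-0.1, 0.1, 7], "delta_rot": [0, 0, 0]}, {"dp": [-0.1, 0.1, 8.4], "delta_rot": [0, 0, 0]}, {"dp": [-0.1, 0.1, 8.6], "delta_rot": [0, 0, 0]}, {"dp": [-0.1, 0.1, 8.6], "delta_rot": [0, 0, 0]}, {"dp": [-0.1, 0.1, 8.6], "delta_rot": [0, 0, 0]}]}}

```text
t: 19.52
tool_pos: [494.1, -382.2, 7.1]
ee_rot: [0.001, 1.0, 0.015, 0.001]
ft_force: [0.9, -0.1, 0.4]
width: 1.001
grip_force: 0.0
```

Request:
{"op": "move_arm", "data": {"steps": [{"dp": [0, 0, 0], "delta_rot": [0, 0, 0]}, {"dp": [0, 0, 0], "delta_rot": [0, 0, 0]}, {"dp": [0, 0, 0], "delta_rot": [0, 0, 0]}, {"dp": [0, 0, 0], "delta_rot": [0, 0, 0]}, {"dp": [0, 0, 0], "delta_rot": [0, 0, 0]}, {"dp": [0, 0, 0], "delta_rot": [0, 0, 0]}, {"dp": [0, 0, 0], "delta_rot": [0, 0, 0]}, {"dp": [0, 0, 0], "delta_rot": [0, 0, 0]}, {"dp": [0, 0, 0], "delta_rot": [0, 0, 0]}], "grip": 0.2, "grip_force": 20}}

```text
t: 20.65
tool_pos: [493.1, -381.4, 5.5]
ee_rot: [0.0, 1.0, 0.015, 0.0]
ft_force: [0.3, -1.0, -0.7]
width: 0.386
grip_force: 20.0
```

```bash
python3 -c "
from h import *
x,y=tray(-42,27); print(x,y); plan(x,y,125,10)"
```

```text
552.4495735764801 -6.203414130681459
t 20.65 pos [ 493.1 -381.4    5.5] yang -88.3 dp [  7.05 -37.32 -11.97] rot [  0.    0.  -98.3] F [ 0.3 -1.  -0.7] w 0.386
```

Request:
{"op": "move_arm", "data": {"steps": [{"dp": [0, 0, -6], "delta_rot": [0, 0, 0]}, {"dp": [0.2, -1, -12], "delta_rot": [0, 0, -3]}, {"dp": [1, -6, -12], "delta_rot": [0, 0, -13]}, {"dp": [2, -11, -12], "delta_rot": [0, 0, -23]}, {"dp": [3, -16, -12], "delta_rot": [0, 0, -33]}, {"dp": [4, -21, -12], "delta_rot": [0, 0, -43]}, {"dp": [5, -26, -12], "delta_rot": [0, 0, -53]}, {"dp": [6, -31, -12], "delta_rot": [0, 0, -63]}, {"dp": [6.5, -35, -12], "delta_rot": [0, 0, -73]}, {"dp": [7.05, -37.3, -12], "delta_rot": [0, 0, -83]}, {"dp": [7.05, -37.3, -12], "delta_rot": [0, 0, -93]}, {"dp": [7.05, -37.3, -12], "delta_rot": [0, 0, -98.3]}]}}

```text
t: 22.15
tool_pos: [552.2, -5.7, 125.1]
ee_rot: [-0.0, 0.641, 0.768, -0.0]
ft_force: [-0.2, 0.0, -0.7]
width: 0.381
grip_force: 20.0
```

Request:
{"op": "move_arm", "data": {"steps": [{"dp": [0, 0, 0], "delta_rot": [0, 0, 0]}, {"dp": [0, 0, 0], "delta_rot": [0, 0, 0]}, {"dp": [0, 0, 0], "delta_rot": [0, 0, 0]}]}}

```text
t: 22.52
tool_pos: [552.4, -6.5, 125.3]
ee_rot: [0.0, 0.643, 0.766, -0.0]
ft_force: [-0.9, 0.3, -1.6]
width: 0.384
grip_force: 20.0
```

```bash
python3 -c "
from h import *
x,y=tray(-42,27); plan(x,y,42.5,10)"
```

```text
t 22.52 pos [552.4  -6.5 125.3] yang 9.9 dp [0.03 0.01 8.28] rot [-0.   0.  -0.1] F [-0.9  0.3 -1.6] w 0.384
```

Request:
{"op": "move_arm", "data": {"steps": [{"dp": [0, 0, 4.5], "delta_rot": [0, 0, 0]}, {"dp": [0, 0, 6.8], "delta_rot": [0, 0, 0]}, {"dp": [0, 0, 7.8], "delta_rot": [0, 0, 0]}, {"dp": [0, 0, 8.1], "delta_rot": [0, 0, 0]}, {"dp": [0, 0, 8.2], "delta_rot": [0, 0, 0]}, {"dp": [0, 0, 8.2], "delta_rot": [0, 0, 0]}, {"dp": [0, 0, 8.2], "delta_rot": [0, 0, 0]}]}}

```text
t: 23.4
tool_pos: [553.0, -6.5, 44.1]
ee_rot: [0.001, 0.643, 0.766, 0.0]
ft_force: [-0.6, -0.7, -1.2]
width: 0.385
grip_force: 20.0
```

```bash
python3 -c "
from h import *
x,y=tray(-42,0); plan(x,y,42.5,10)
s=cam('side')
cv2.imwrite('pics/s5.png',cv2.resize(s['pixels'][145:220,220:320,::-1],(800,600),interpolation=cv2.INTER_CUBIC))
c=[[*tray(a,100),51] for a in (60,24)]; print(((proj(s,c)-[220,145])*8).round())
"
```

```text
t 23.4 pos [553.   -6.5  44.1] yang 10.0 dp [-2.66 -0.05  0.17] rot [0.1 0.1 0. ] F [-0.6 -0.7 -1.2] w 0.385
[[217. 392.]
 [297. 395.]]
```

View pics/s5.png

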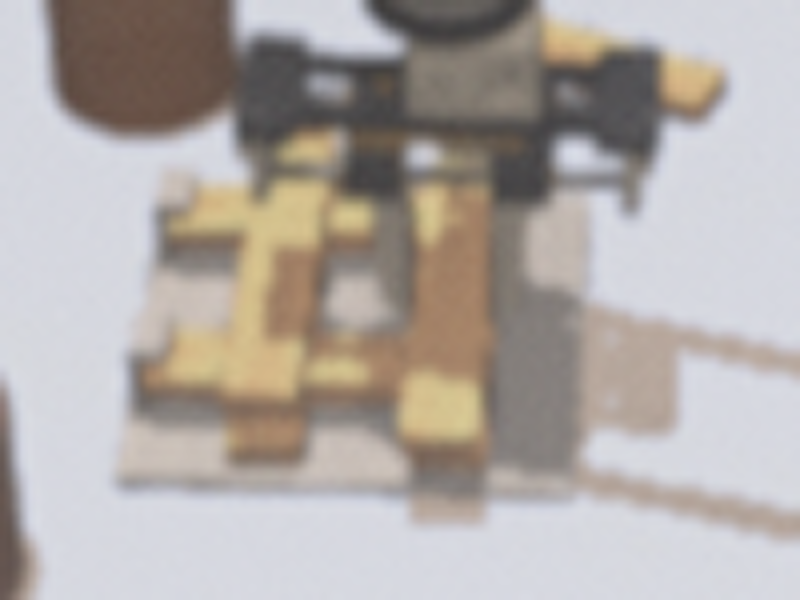

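The first long slat's top end edge is at crop (220–300, 393), which matches its predicted home position. The second is lined up with its stop, so I'll slide it in.

Request:
{"op": "move_arm", "data": {"steps": [{"dp": [0, 0, 0.1], "delta_rot": [0, 0, 0]}, {"dp": [-0.3, 0, 0.15], "delta_rot": [0, 0, 0]}, {"dp": [-0.6, 0, 0.15], "delta_rot": [0, 0, 0]}, {"dp": [-0.9, 0, 0.15], "delta_rot": [0, 0, 0]}, {"dp": [-1.2, 0, 0.15], "delta_rot": [0, 0, 0]}, {"dp": [-1.4, 0, 0.15], "delta_rot": [0, 0, 0]}, {"dp": [-1.6, 0, 0.15], "delta_rot": [0, 0, 0]}, {"dp": [-1.8, 0, 0.15], "delta_rot": [0, 0, 0]}, {"dp": [-1.95, 0, 0.15], "delta_rot": [0, 0, 0]}, {"dp": [-2.1, 0, 0.15], "delta_rot": [0, 0, 0]}, {"dp": [-2.2, 0, 0.15], "delta_rot": [0, 0, 0]}, {"dp": [-2.2, 0, 0.15], "delta_rot": [0, 0, 0]}], "grip": 0.2, "grip_force": 6}}

```text
t: 24.95
tool_pos: [556.3, -28.2, 41.9]
ee_rot: [0.0, 0.643, 0.766, -0.0]
ft_force: [0.8, -0.6, -1.2]
width: 0.387
grip_force: 6.0
```

Request:
{"op": "move_arm", "data": {"steps": [{"dp": [-0.15, 0, 0], "delta_rot": [0, 0, 0]}, {"dp": [-0.3, 0, 0], "delta_rot": [0, 0, 0]}, {"dp": [-0.45, 0, 0], "delta_rot": [0, 0, 0]}, {"dp": [-0.6, 0, 0], "delta_rot": [0, 0, 0]}, {"dp": [-0.7, 0, 0], "delta_rot": [0, 0, 0]}, {"dp": [-0.7, 0, 0], "delta_rot": [0, 0, 0]}]}}

```text
t: 25.7
tool_pos: [557.1, -33.9, 41.7]
ee_rot: [-0.001, 0.643, 0.766, 0.0]
ft_force: [-0.9, 6.3, 0.0]
width: 0.385
grip_force: 6.0
```

```bash
python3 -c "
from h import *
x,y=tray(-42,0); plan(x,y,41.5,10)"
```

```text
t 25.7 pos [557.1 -33.9  41.7] yang 10.0 dp [0.11 0.02 0.02] rot [-0.  -0.1  0. ] F [-0.9  6.3  0. ] w 0.385
```

Contact at 6.3 N. Releasing, lifting clear toward the robot and checking.

Request:
{"op": "move_arm", "data": {"steps": [{"dp": [0, 0, 0], "delta_rot": [0, 0, 0]}, {"dp": [0, 0, 0], "delta_rot": [0, 0, 0]}, {"dp": [0, 0, 0], "delta_rot": [0, 0, 0]}, {"dp": [0, 0, -2], "delta_rot": [0, 0, 0]}, {"dp": [0, 0, -6], "delta_rot": [0, 0, 0]}, {"dp": [0, 0, -11], "delta_rot": [0, 0, 0]}, {"dp": [0, -5, -16], "delta_rot": [0, 0, 0]}, {"dp": [0, -10, -18], "delta_rot": [0, 0, 0]}, {"dp": [0, -10, -18], "delta_rot": [0, 0, 0]}, {"dp": [0, -10, -18], "delta_rot": [0, 0, 0]}, {"dp": [0, -10, -18], "delta_rot": [0, 0, 0]}], "grip": 0.55}}

```text
t: 27.08
tool_pos: [459.2, -52.1, 221.1]
ee_rot: [-0.0, 0.643, 0.766, -0.001]
ft_force: [0.3, 0.7, -0.7]
width: 0.549
grip_force: 0.0
```

```bash
python3 -c "
from h import *
s=cam('side')
cv2.imwrite('pics/s6.png',cv2.resize(s['pixels'][145:220,220:320,::-1],(800,600),interpolation=cv2.INTER_CUBIC))
c=[[*tray(a,100),51] for a in (60,24,-24,-60)]+[[*tray(a,b),36] for a,b in((-60,37),(-60,73))]; print(((proj(s,c)-[220,145])*8).round())
"
```

```text
[[217. 392.]
 [297. 395.]
 [403. 399.]
 [483. 402.]
 [492. 338.]
 [487. 388.]]
```

View pics/s6.png

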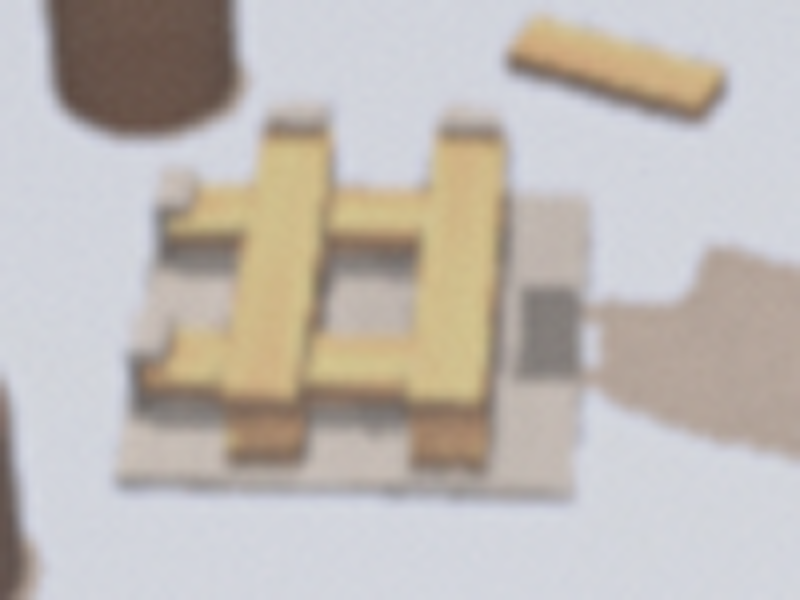

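Both long slats sit under their lips. Their free ends are at crop (220–300, 395) and (410–485, 402), as predicted, and the layers below are in place. Handing in.

```bash
python3 -c "
from workcell import arm
print(arm.job_done())"
```

```text
the job is handed in; nothing more can be done
None
```

I handed the job in at about 27 s of the 72 s: the short slat and both long slats were slid in until they touched their stops (6–9 N), and the last camera check shows all three within about a pixel of home; no verdict came back.

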